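Snap the sample tube into its spring clips

TASK

Three steel sample tubes lie in the white draining rack. Take the long slim one and press it sideways, from above, into both spring clips of the bench holder so that it is snapped fully home in both, about centred lengthwise; then let go. Leave the short tube and the fat tube lying in the rack.

Things in the scene. Friction and masses are not known exactly. Their poses are not given: they have to be found in the camera images.
- long_tube_center (a point): Centre of the long slim steel tube, the one to clip in: 24 mm diameter, 182 mm long, thin black end caps, about 0.14 kg. Point on its axis, half-way along; x axis along the tube (either end may lead). It starts level in one of three lanes, 80 mm apart, of the white rack, axis 42 mm above the bench, on V rests with 61 mm clear between them, where it can be gripped across its middle from above.
- clip_seat (a point): Seat for the tube's centre: midway between the fixed holder's two clips, 55 mm above the bench; x along the line through the clips, z up. Clips 116 mm apart, each 14 mm wide, flared mouths topping out at 77 mm; grey base plate 10 mm thick. The tube meets the sprung jaws about 19 mm above this point; pressed down with 10 to 20 N in all it snaps onto rigid saddles, axis at this point, and is held.
- short_tube_center (a point): Centre (on the axis, half-way along) of the short steel tube in another lane of the rack: 24 mm diameter, 98 mm long, too short to reach both clips; axis 42 mm above the bench, x along the tube. Leave it.
- fat_tube_center (a point): Centre (on the axis, half-way along) of the fat steel tube in another lane of the rack: 38 mm diameter, 182 mm long, too thick for the clips; axis 52 mm above the bench, x along the tube. Leave it.
Not all that is in view belongs to the job. Leave any red look-alike of the part that bears long_tube_center alone. What is shaped like the part that bears clip_seat but blue is not meant.

How it is judged:
By the outcome, as a careful person would: the job done as asked, in the order asked, and still so for the second after the job is handed in, with the robot touching nothing.
It also fails if it takes over 38 s, if anything falls off the work surface, if the arm or the gripper's body presses on something with over 40 N, if the wrist force passes 120 N, or if a joint passes its speed limit or range.

ROBOT

A 7-joint arm with a two-finger parallel gripper is mounted at the origin on the work surface. World frame = base frame: x ahead of the robot, y to its left, z up, the work surface at z = 0. Lengths are in m, angles in rad, forces in N, time in s.
With the tool pointing down it reaches from about 0.4 to 0.875 m from the base axis. Payload 19.3 kg.
Tool frame: the origin (TCP) lies midway between the tips of the shut fingers; the grasp point (between the pads) lies 19 mm behind it; z points along the fingers, y is the line along which they close (so a half turn about z gives the same grasp; the last joint's range is limited). The gripper opens to 85 mm and grips with 20 to 120 N. Pads are 22 mm wide; open, the fingers measure 114 mm over their backs; the gripper's body (76 mm by 85 mm) begins 54 mm behind the grasp point. The pads swing forward as they close: fully open they stand 13 mm farther back than shut.
Start: joints at [-1.375, 0.521, -0.036, 1.599, 0.021, 1.021, -0.113], TCP at [0.164, 0.603, 0.231] pointing down, gripper open.
Joint ranges: [-2.91, 2.91], [-0.3, 2.13], [-1.5, 1.42], [0.17, 2.43], [-1.26, 4.41], [0.16, 1.93], [-2.52, 2.52]. Speed limits (rad/s): [1.89, 1.89, 2.39, 2.39, 3.01, 3.01, 3.01].

INTERFACE

Orientations are given as [roll, pitch, yaw] about the fixed x, y, z axes, in that order (R = Rz(yaw) Ry(pitch) Rx(roll)).
In Python, from workcell import telemetry, grab_frame, calibration, bot, outline_of, landmark_of gives the robot as it stands. The module is installed in compiled form; this text tells all that it offers.
- The arm moves only by the shell command python3 -m inch 'ROWS' [FORCE]. ROWS is JSON, a list of rows, each a list of 7 numbers: the shift along the tool's x, y, z in m, then the turn, a rotation vector about the tool's x, y, z in rad, then the closure, from 0 (fully open) to 1 (shut). A call has 1 to 5 rows; each row shifts and turns the commanded pose from where the row before left it, along the tool's axes as they then stand; what a row does not reach is not made up. A row lasts 1/10 s, in which the tool goes at most 50 mm and 8.59 degrees, less where a joint would pass 70% of its speed; a pose out of reach is approached as far as the arm can. A call is refused whole if a number of a shift passes 0.05 or a number of a turn 0.15, either way. A call with a gripper value outside its range is refused whole. The fingers move at their own pace and stop on an object; FORCE is the grip in N (left out, the last holds). Time passes only in rows, so rows that do not move let the fingers close. It gives the time, the measured TCP pose, the force, the opening and the grip force at its end, in the units of the state.
- telemetry.observe(): the state, without advancing time (a new reading comes with each control period).
- grab_frame(name): name is "side" or "top"; returns the picture (420x560x3 uint8, red, green, blue); there is no depth.
- calibration(name): a dict with "fovy" (degrees; the focal length in pixels is half the picture's height over the tangent of half this angle, whatever the lens; pixels are square), "cx", "cy" (the principal point, pixels), "pose" (4x4, takes a point from camera to world coordinates). Camera axes: x right, y down, z forward; pixel columns grow to the right and rows downward; lengths in m; the calibration is good to about 2 mm. A picture is of the moment at which its call begins. calibration takes no time and is no camera call.
- bot.job_done(): hands the job in; it is judged then, once.
Trained networks look in the newest picture that a camera, given by its name, has taken for a name from the list of things; names that differ only in an ending like _2 or _b are one class to them, and where a whole thing is asked for, a point or a joint stands for the part that bears it (a point fixed in the world has none). Each returns a list of dicts, best first, with "score" (0 to 1); they miss things now and then, are a little off and sometimes report something else, mostly with a low value. They report only what shows in the picture. A call takes as long as a camera call. They do not tell look-alikes from the thing itself.
- outline_of(label, camera): "region" (420x560 bool, what is visible of it) and "rect" ([left, top, right, bottom] in pixels, round what is visible of it).
- landmark_of(label, camera): "xy" ([column, row] in pixels: a listed point, or the origin of a listed thing).
The state is a dict: "clock": time; "qpos": joint angles; "qd": joint speeds; "joint_efforts": joint torques, N m; "position": TCP position; "tool_rot": TCP orientation; "force": force on the tool from outside, world axes, zero at the start; "moment": the same for the moment, N m; "grip_width": finger opening in m; "finger_force": force on a finger pad.
Only numpy, scipy, OpenCV 4.12 (cv2) and the standard library are available. Lean on these libraries where they do the work, as an engineer would, in place of code of your own. Each camera call takes 0.05 s, during which the arm holds its last target. There are 200 camera calls.

## Working session

There is one attempt and no reset: what is moved stays moved. The work goes in short steps, Python scripts to look and compute and a shell command to move; the robot and the scene stay as the last step left them, time stands still between calls to the robot, and variables do not carry over. Pictures are saved under pics/ and viewed, at most 10 in all, crops included, and the job is handed in when it is done.

```bash
mkdir -p pics; cat > h.py <<'E'
import numpy as np, cv2
from workcell import telemetry, grab_frame, calibration, bot, outline_of, landmark_of
def ray(cam,uv):
    c=calibration(cam); f=210/np.tan(np.radians(c["fovy"])/2); T=np.array(c["pose"])
    d=T[:3,:3]@np.array([(uv[0]-c["cx"])/f,(uv[1]-c["cy"])/f,1]); return T[:3,3],d
def onz(cam,uv,z):
    o,d=ray(cam,uv); return o+d*(z-o[2])/d[2]
def proj(cam,p):
    c=calibration(cam); f=210/np.tan(np.radians(c["fovy"])/2); T=np.array(c["pose"])
    q=T[:3,:3].T@(np.array(p)-T[:3,3]); return np.round([c["cx"]+f*q[0]/q[2],c["cy"]+f*q[1]/q[2]],1)
E
python3 - <<'E'
from h import *
np.set_printoptions(precision=4,suppress=True)
s=telemetry.observe(); print(s)
ims=[]
for cam in("top","side"):
    im=grab_frame(cam); cv2.imwrite(f"pics/{cam}0.png",im[:,:,::-1]); print(cam,calibration(cam))
    for l,z in(("long_tube_center",.042),("clip_seat",.055),("short_tube_center",.042),("fat_tube_center",.052)):
        for r in landmark_of(l,cam): print(l,r["score"],r["xy"],onz(cam,r["xy"],z))
        if l!="clip_seat":
            for r in outline_of(l,cam): print("  outl",r["score"],r["rect"])
E
```

```text
{'clock': 0.0, 'qpos': array([-1.3752,  0.522 , -0.0364,  1.6   ,  0.0212,  1.0211, -0.1128]), 'qd': array([-0.    , -0.0002, -0.0004,  0.0008, -0.0002, -0.0011,  0.0008]), 'joint_efforts': array([  0.0006, -92.7102,   1.9802, -36.9935,   0.0179,   0.0082,
         0.    ]), 'position': array([0.1641, 0.6027, 0.2307]), 'tool_rot': array([-3.1405,  0.    ,  2.8758]), 'force': array([-0.09  ,  0.3351,  0.292 ]), 'moment': array([-0.0423,  0.027 , -0.021 ]), 'finger_force': 0.0, 'grip_width': 0.0857374331632596}
top {'fovy': 50.11792009502563, 'cx': 272.64009419489975, 'cy': 209.05808429756294, 'pose': array([[ 0.0167, -0.9852,  0.1705,  0.2875],
       [-0.9999, -0.0159,  0.0064,  0.0935],
       [-0.0036, -0.1706, -0.9853,  1.2467],
       [ 0.    ,  0.    ,  0.    ,  1.    ]])}
long_tube_center 0.86 [229.3, 190.7] [0.5452 0.2211 0.042 ]
long_tube_center 0.8 [227.9, 278.5] [0.3072 0.2169 0.042 ]
long_tube_center 0.56 [138.2, 153.8] [0.6461 0.4783 0.042 ]
  outl 0.66 [194.5, 266.4, 261.7, 292.1]
  outl 0.65 [104.9, 148.4, 171.5, 159.7]
  outl 0.58 [218.2, 156.9, 244.1, 222.4]
clip_seat
[... 497 characters left out ...]
.0243, -0.8548, -0.5184,  0.7298],
       [ 0.    ,  0.    ,  0.    ,  1.    ]])}
long_tube_center 0.67 [210.9, 207.5] [0.3109 0.1814 0.042 ]
long_tube_center 0.58 [313.0, 161.0] [0.6376 0.4288 0.042 ]
  outl 0.61 [264.3, 191.1, 331.1, 204.6]
  outl 0.61 [201.4, 189.1, 216.8, 230.2]
  outl 0.51 [307.0, 148.2, 324.4, 172.2]
clip_seat 0.76 [320.6, 288.9] [ 0.5212 -0.1879  0.055 ]
clip_seat 0.73 [219.5, 307.8] [ 0.3131 -0.2192  0.055 ]
short_tube_center 0.82 [299.5, 211.1] [0.5395 0.1382 0.042 ]
  outl 0.67 [279.0, 206.1, 318.3, 217.9]
fat_tube_center 0.98 [298.9, 179.9] [0.5662 0.2909 0.052 ]
fat_tube_center 0.54 [321.6, 289.4] [ 0.5239 -0.1862  0.052 ]
  outl 0.58 [265.4, 170.8, 333.1, 187.4]
```

View pics/top0.png

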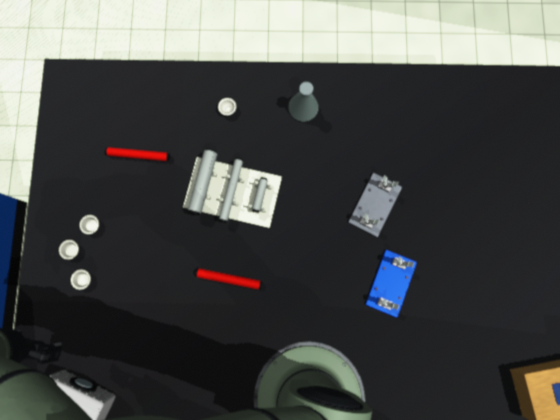

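View pics/side0.png

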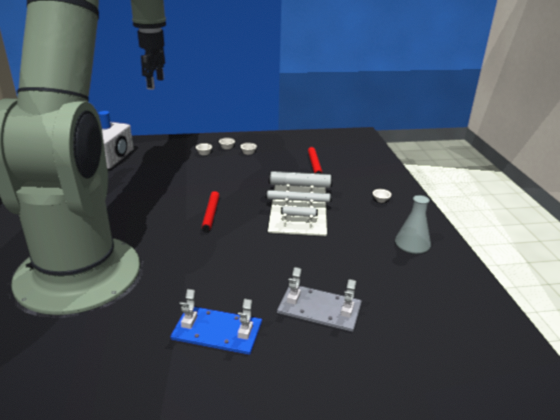

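The top view shows the rack at (232,193). The candidates for the long tube are:
- the steel tube in the middle lane at (230,190)
- a red tube at (137,154)
- a red tube at (228,278)

The middle-lane one fits, because it is steel, slim and long. The fat tube is at (203,182) and the short one at (260,194). For the holder, the grey one at (376,204) is meant, not the blue one at (392,283). I'll confirm both in one crop.

```bash
python3 - <<'E'
from h import *
np.set_printoptions(precision=4,suppress=True)
im=grab_frame("top")
a=cv2.resize(im[140:235,180:285],None,fx=5,fy=5,interpolation=cv2.INTER_CUBIC)[:475]
b=cv2.resize(im[165:244,340:410],None,fx=6,fy=6,interpolation=cv2.INTER_CUBIC)[:475]
b=cv2.resize(im[165:245,345:405],(356,475),interpolation=cv2.INTER_CUBIC)
c=np.hstack([cv2.resize(a,(440,398)),cv2.resize(b,(298,398))])
cv2.imwrite("pics/crop.png",c[:,:,::-1])
for l,z in(("long_tube_center",.042),("fat_tube_center",.052),("short_tube_center",.042)):
  for cam in("top","side"):
    if cam=="side": grab_frame("side")
    for r in outline_of(l,cam):
        ys,xs=np.nonzero(r["region"]); p=np.c_[xs,ys].astype(np.float32)
        vx,vy,x0,y0=cv2.fitLine(p,cv2.DIST_L2,0,.01,.01).ravel()
        t=(p-[x0,y0])@[vx,vy]; e=[np.array([x0,y0])+k*np.array([vx,vy]) for k in(t.min()-.5,t.max()+.5)]
        A,B=[onz(cam,q,z) for q in e]; d=B-A
        print(l,cam,r["score"],np.array(e).ravel(),"mid",(A+B)/2,"len",np.linalg.norm(d),"ang",np.degrees(np.arctan2(d[1],d[0])))
for u in("top",):
  for p in([.5,-.18,.01],): print(proj(u,p))
E
```

```text
long_tube_center top 0.73 [222.0727 222.2709 239.0223 158.4886] mid [0.5473 0.2174 0.042 ] len 0.18408551298561843 ang -12.75958119870674
long_tube_center top 0.73 [104.3779 151.4456 169.5954 156.8743] mid [0.645  0.4817 0.042 ] len 0.1832877429812268 ang -94.00949262356441
long_tube_center top 0.59 [193.5054 271.923  261.5664 285.7226] mid [0.3064 0.2181 0.042 ] len 0.18475499288382227 ang -100.33435131772895
long_tube_center side 0.8 [204.1636 230.8512 215.6097 190.6537] mid [0.3089 0.1718 0.042 ] len 0.20112791089719256 ang 79.48570988190554
long_tube_center side 0.65 [264.3768 194.2572 331.5603 197.9026] mid [0.5498 0.2165 0.042 ] len 0.18493194298411383 ang -12.35118607874977
long_tube_center side 0.55 [309.802  147.5388 318.8235 174.9142] mid [0.6417 0.432  0.042 ] len 0.19572443426913508 ang -93.85434028585887
long_tube_center side 0.18 [279.5239 210.42   317.5836 212.0159] mid [0.5369 0.1379 0.042 ] len 0.09956499944298745 ang -10.852592814882252
fat_tube_center top 0.9 [192.9267 214.2286 210.6677 148.3926] mid [0.5692 0.2957 0.052 ] len 0.18946447925488405 ang -12.31838973039889
fat_tube_center side 0.88 [267.5002 177.9833 331.4553 180.9695] mid [0.5682 0.2933 0.052 ] len 0.18387635839267538 ang -11.606183146677083
short_tube_center top 0.59 [254.8237 212.7449 264.5471 177.357 ] mid [0.5347 0.1374 0.042 ] len 0.10222444140143006 ang -13.853753435292974
short_tube_center side 0.86 [279.3055 210.0559 317.5972 212.4799] mid [0.5365 0.1377 0.042 ] len 0.10025575391726478 ang -13.194732067456616
[373.5 211.2]
```

View pics/crop.png

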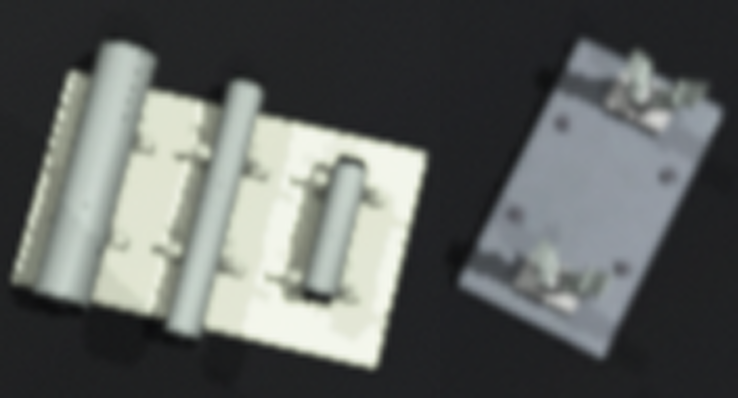

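The crop confirms it. The middle-lane tube is long, slim and steel, and the plain grey holder has both clips. Next I'll measure the plate angle and work out the first move.

```bash
cat >> h.py <<'E'
from scipy.spatial.transform import Rotation as Ro
np.set_printoptions(precision=4,suppress=True)
def delta(p,yawdeg):
    s=telemetry.observe(); R=Ro.from_euler("xyz",s["tool_rot"]); G=Ro.from_euler("xyz",[np.pi,0,np.radians(yawdeg)])
    print("t",s["clock"],"pos",s["position"],"rpy",np.degrees(s["tool_rot"]),"F",s["force"],"grip",s["grip_width"],s["finger_force"])
    print("tool shift",R.inv().apply(np.array(p)-s["position"]),"tool turn",(R.inv()*G).as_rotvec())
E
python3 - <<'E'
from h import *
for cam,box in(("top",(340,165,410,245)),("side",(270,260,370,335))):
    im=grab_frame(cam).astype(int); m=np.zeros(im.shape[:2],np.uint8); l,t,r,b=box
    m[t:b,l:r]=(im[t:b,l:r].sum(2)>230)
    if cam=="side": # plate only, exclude bright clips above it
        pass
    c=max(cv2.findContours(m,0,1)[0],key=cv2.contourArea)
    if cam=="top":
        w=np.array([onz(cam,q[0],.01)[:2] for q in c],np.float32)
        (cx,cy),wh,a=cv2.minAreaRect(w); print(cam,(cx,cy),wh,a); print(cv2.boxPoints(((cx,cy),wh,a)))
    for x in landmark_of("clip_seat",cam): print(cam,x["score"],onz(cam,x["xy"],.055))
# triangulate
def tri(a,b):
    A=np.zeros((3,3));v=np.zeros(3)
    for o,d in(ray("top",a),ray("side",b)):
        d=d/np.linalg.norm(d);P=np.eye(3)-np.outer(d,d);A+=P;v+=P@o
    return np.linalg.solve(A,v)
print(tri([378.7,201.2],[320.6,288.9]))
delta([.548,.217,.13],167.5)
E
```

```text
top (0.5237271189689636, -0.18709661066532135) (0.09094121307134628, 0.16896003484725952) 63.32268524169922
[[ 0.4278 -0.1898]
 [ 0.5788 -0.2657]
 [ 0.6196 -0.1844]
 [ 0.4687 -0.1085]]
top 0.68 [ 0.5136 -0.189   0.055 ]
top 0.57 [ 0.3016 -0.2207  0.055 ]
side 0.95 [ 0.3045 -0.2294  0.055 ]
side 0.89 [ 0.5221 -0.1896  0.055 ]
[ 0.5212 -0.1852  0.0526]
t 1.5 pos [0.1642 0.603  0.2313] rpy [179.9989   0.0011 164.7678] F [ 0.723  -0.1672 -1.4125] grip 0.0857591833177251 0.0
tool shift [-0.4717 -0.2716  0.1013] tool turn [ 0.      0.     -0.0477]
```

```bash
python3 -m inch '[[-0.039,-0.0225,0,0,0,0,0.2],[-0.039,-0.0225,0,0,0,0,0.2],[-0.039,-0.0225,0,0,0,0,0.2],[-0.039,-0.0225,0,0,0,0,0.2],[-0.039,-0.0225,0,0,0,0,0.2]]' 60 && python3 -m inch '[[-0.039,-0.0225,0,0,0,0,0.2],[-0.039,-0.0225,0,0,0,0,0.2],[-0.039,-0.0225,0,0,0,0,0.2],[-0.039,-0.0225,0,0,0,0,0.2],[-0.039,-0.0225,0,0,0,0,0.2]]' && python3 -m inch '[[-0.039,-0.0225,0,0,0,-0.048,0.2],[0,0,0.03,0,0,0,0.2],[0,0,0.03,0,0,0,0.2],[0,0,0.02,0,0,0,0.2],[0,0,0,0,0,0,0.2]]'; python3 -c "
from h import *
delta([.548,.217,.13],167.5)"
```

```text
clock: 2.0
position: [0.3238, 0.4418, 0.2315]
tool_rot: [3.141, 0.0, 2.876]
force: [1.2, 0.3, -0.3]
grip_width: 0.0686
finger_force: 0.0
clock: 2.5
position: [0.4825, 0.2821, 0.2315]
tool_rot: [3.141, 0.0, 2.876]
force: [0.1, 0.8, -0.2]
grip_width: 0.0684
finger_force: 0.0
clock: 3.0
position: [0.512, 0.2509, 0.1491]
tool_rot: [-3.139, -0.003, 2.924]
force: [-0.1, -0.4, -0.2]
grip_width: 0.0683
finger_force: 0.0
t 3.0 pos [0.512  0.2509 0.1491] rpy [-179.8443   -0.1648  167.518 ] F [-0.063  -0.3711 -0.203 ] grip 0.06833883720661477 0.0
tool shift [-0.0426 -0.0252  0.019 ] tool turn [-0.0027 -0.0029  0.0003]
```

```bash
python3 -m inch '[[-0.0215,-0.0125,0.009,0,0,0,0.2],[-0.021,-0.0125,0.01,0,0,0,0.2],[0,0,0.03,0,0,0,0.2],[0,0,0,0,0,0,0.2]]'; python3 - <<'E'
from h import *
delta([.548,.217,.023],167.5)
im=grab_frame("side"); cv2.imwrite("pics/side1.png",cv2.resize(im[110:250,220:400],(720,560),interpolation=cv2.INTER_CUBIC)[:,:,::-1])
print(proj("side",telemetry.observe()["position"]), proj("side",[.548,.217,.042]))
E
```

```text
clock: 3.4
position: [0.5484, 0.2171, 0.1008]
tool_rot: [-3.14, -0.002, 2.923]
force: [-1.4, 1.2, 0.2]
grip_width: 0.0688
finger_force: 0.0
t 3.4 pos [0.5484 0.2171 0.1008] rpy [-179.8823   -0.1416  167.4774] F [-1.4225  1.1743  0.1579] grip 0.06876604153675027 0.0
tool shift [ 0.0002 -0.      0.0778] tool turn [-0.0021 -0.0025 -0.0004]
[298.4 176.4] [297.2 196. ]
```

View pics/side1.png

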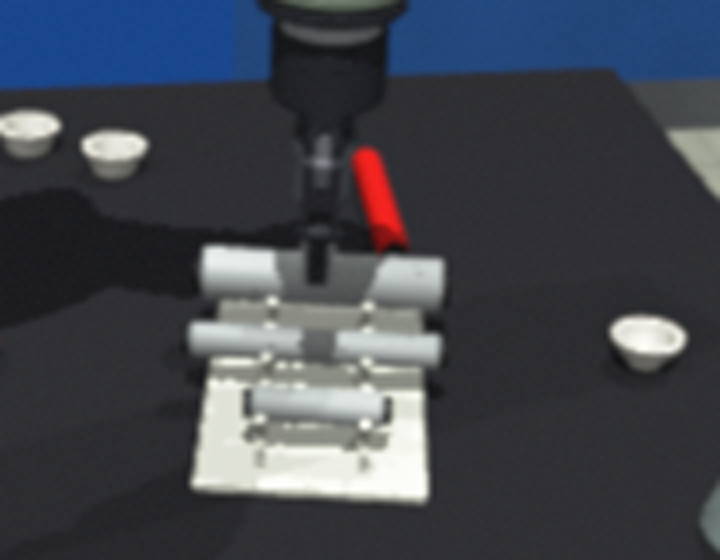

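The gripper at crop (318,280) is centred between the rests over the long tube, whose ends are at (188,335) and (442,350). I'll descend and grip.

```bash
python3 -m inch '[[0,0,0.03,0,0,0,0.2],[0,0,0.03,0,0,0,0.2],[0,0,0.018,0,0,0,0.2],[0,0,0,0,0,0,0.2]]' && python3 -m inch '[[0,0,0,0,0,0,1],[0,0,0,0,0,0,1],[0,0,0,0,0,0,1],[0,0,0,0,0,0,1],[0,0,0,0,0,0,1]]' 90 && python3 -m inch '[[0,0,0,0,0,0,1],[0,0,0,0,0,0,1],[0,0,-0.02,0,0,0,1],[0,0,-0.03,0,0,0,1],[0,0,-0.03,0,0,0,1]]' && python3 -m inch '[[0,0,-0.04,0,0,0,1],[0,0,-0.02,0,0,0,1],[0,0,0,0,0,0,1]]';python3 -c "
from h import *
delta([.5215,-.186,.15],153.3)"
```

```text
clock: 3.85
position: [0.5485, 0.2185, 0.0241]
tool_rot: [-3.141, -0.002, 2.925]
force: [-0.5, -0.1, 1.0]
grip_width: 0.0682
finger_force: 0.0
clock: 4.35
position: [0.5502, 0.2193, 0.0259]
tool_rot: [3.139, 0.002, 2.924]
force: [-1.0, 4.0, 10.9]
grip_width: 0.0217
finger_force: 87.6
clock: 4.85
position: [0.549, 0.2179, 0.1058]
tool_rot: [-3.141, -0.0, 2.924]
force: [0.2, 0.5, -0.5]
grip_width: 0.0211
finger_force: 88.3
clock: 5.15
position: [0.5506, 0.2185, 0.168]
tool_rot: [3.138, 0.004, 2.924]
force: [0.9, -0.1, -2.2]
grip_width: 0.0212
finger_force: 88.3
t 5.15 pos [0.5506 0.2185 0.168 ] rpy [179.8035   0.2413 167.5086] F [ 0.884  -0.0844 -2.2041] grip 0.02115551678223882 88.26639175415039
tool shift [-0.059  -0.4013  0.0169] tool turn [0.0039 0.0038 0.248 ]
```

```bash
python3 -m inch '[[-0.0065,-0.0445,0,0,0,0,1],[-0.0065,-0.0445,0,0,0,0,1],[-0.0065,-0.0445,0,0,0,0,1],[-0.0065,-0.0445,0,0,0,0,1],[-0.0065,-0.0445,0,0,0,0,1]]' && python3 -m inch '[[-0.0065,-0.0445,0,0,0,0,1],[-0.0065,-0.0445,0,0,0,0,1],[-0.0065,-0.0445,0,0,0,0.124,1],[0,0,0,0,0,0.124,1],[0,0,0,0,0,0,1]]'; python3 - <<'E'
from h import *
delta([.5215,-.186,.15],153.3)
for cam in("top","side"):
    im=grab_frame(cam)
    for r in landmark_of("long_tube_center",cam): print(cam,r["score"],r["xy"],onz(cam,r["xy"],.168+.019))
    cv2.imwrite(f"pics/{cam}2.png",im[:,:,::-1])
    print(proj(cam,telemetry.observe()["position"]))
a=cv2.imread("pics/top2.png")[150:270,310:450]; b=cv2.imread("pics/side2.png")[200:340,240:400]
cv2.imwrite("pics/c2.png",np.hstack([cv2.resize(a,(400,343),interpolation=2),cv2.resize(b,(392,343),interpolation=2)]))
E
```

```text
clock: 5.65
position: [0.5321, -0.008, 0.164]
tool_rot: [-3.141, -0.0, 2.924]
force: [2.0, 0.2, -1.1]
grip_width: 0.0214
finger_force: 88.5
clock: 6.15
position: [0.5224, -0.1418, 0.1638]
tool_rot: [-3.141, -0.001, 2.671]
force: [0.3, 0.8, -1.6]
grip_width: 0.0212
finger_force: 88.6
t 6.15 pos [ 0.5224 -0.1418  0.1638] rpy [-179.9711   -0.0386  153.0525] F [ 0.2822  0.8431 -1.6112] grip 0.021231938577464676 88.61575484275818
tool shift [-0.0192 -0.0398  0.0138] tool turn [-0.0005 -0.0007 -0.0043]
top 0.93 [373.0, 190.9] [ 0.5192 -0.1406  0.187 ]
top 0.6 [258.8, 195.4] [0.5038 0.1343 0.187 ]
top 0.58 [137.2, 153.4] [0.6039 0.4345 0.187 ]
top 0.56 [225.0, 276.9] [0.3084 0.2089 0.187 ]
[370.6 191.4]
side 0.9 [210.8, 207.3] [ 0.308  -0.0587  0.187 ]
side 0.72 [321.4, 226.0] [ 0.5212 -0.1537  0.187 ]
[320.  231.6]
```

View pics/c2.png

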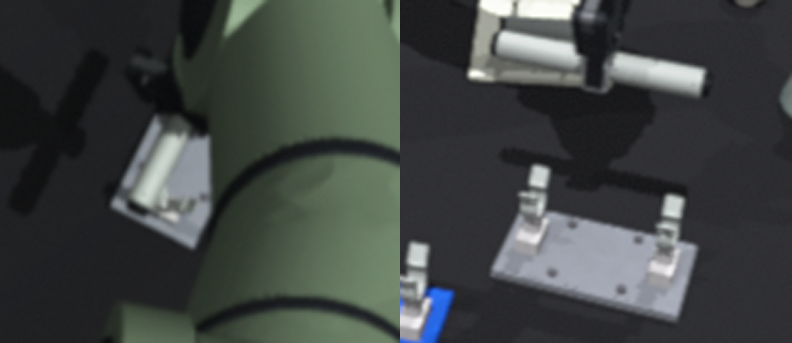

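The tube is held near its middle (right crop, ends at (497,45) and (705,83)) and roughly parallel to the holder, whose clips are at (535,205) and (668,235). I'll measure the tube in the hand and refine the seat estimate from the side view.

```bash
python3 - <<'E'
from h import *
s=telemetry.observe(); R=Ro.from_euler("xyz",s["tool_rot"]).as_matrix(); p0=s["position"]
grab_frame("side")
for r in outline_of("long_tube_center","side"):
    if r["rect"][1]<200 and r["rect"][0]<260: continue
    ys,xs=np.nonzero(r["region"]); p=np.c_[xs,ys].astype(np.float32)
    vx,vy,x0,y0=cv2.fitLine(p,cv2.DIST_L2,0,.01,.01).ravel(); t=(p-[x0,y0])@[vx,vy]
    for k in(t.min(),t.max()):
        o,d=ray("side",[x0+k*vx,y0+k*vy]); n=R[:,1]; q=o+d*((p0-o)@n)/(d@n); print(r["score"],"tool coords of tube end",R.T@(q-p0))
S=[]
for i in range(4):
    if i: grab_frame("side")
    for r in landmark_of("clip_seat","side"):
        q=onz("side",r["xy"],.055)
        if r["xy"][0]>270: S.append(q); print(q,r["xy"])
# plate outline from first side image vs candidate rectangles
im=cv2.imread("pics/side0.png")
best=[]
for x in np.arange(.515,.530,.0015):
  for y in np.arange(-.196,-.178,.0015):
    for a in np.radians(np.arange(-30,-22,1.)):
      u=np.array([np.cos(a),np.sin(a),0]);v=np.array([-np.sin(a),np.cos(a),0]);c=np.array([x,y,.01])
      e=[]
      for L,W in((.166,.088),):
        pts=np.array([proj("side",c+i*u*L/2+j*v*W/2) for i,j in((1,1),(1,-1),(-1,-1),(-1,1))])
      m=np.zeros(im.shape[:2],np.uint8); cv2.fillPoly(m,[np.round(pts*16).astype(int)],255,shift=4)
      m2=np.zeros_like(m); m2[250:345,265:375]=255
      g=im.astype(int).sum(2)>230
      iou=(g&(m>0)).sum()/((g&(m2>0))|(m>0)).sum(); best.append((iou,x,y,np.degrees(a)))
best.sort(reverse=True); print(np.array(best[:8])); print(np.mean(best[:8],0))
E
```

```text
0.87 tool coords of tube end [ 0.0918 -0.     -0.0143]
0.87 tool coords of tube end [-0.0897  0.     -0.0143]
[ 0.5179 -0.1887  0.055 ] [319.1, 289.3]
[ 0.5243 -0.1848  0.055 ] [321.7, 287.8]
[ 0.5266 -0.1936  0.055 ] [323.8, 290.5]
[0.5355 0.1119 0.055 ] [300.1, 212.2]Traceback (most recent call last):
  File "<stdin>", line 25, in <module>
  File "h.py", line 9, in proj
    c=calibration(cam); f=210/np.tan(np.radians(c["fovy"])/2); T=np.array(c["pose"])
ValueError: time passes only in moves, steps and waits
```

```bash
sed -i 's/^def ray/from functools import lru_cache\ncalibration=lru_cache(None)(calibration)\ndef ray/' h.py; python3 -m inch '[[-0.0105,-0.0205,0.02,0,0,-0.004,1],[-0.0105,-0.0205,0.02,0,0,0,1],[0,0,0.03,0,0,0,1],[0,0,0,0,0,0,1]]'; python3 - <<'E'
from h import *
delta([.522,-.1875,.085],153.3)
a=grab_frame("side");cv2.imwrite("pics/s3.png",cv2.resize(a[220:340,255:385],(650,600),interpolation=2)[:,:,::-1])
im=cv2.imread("pics/side0.png"); g=im.astype(int).sum(2)>230; g[:250]=0;g[345:]=0;g[:,:265]=0;g[:,375:]=0
best=[]
for x in np.arange(.515,.530,.0015):
  for y in np.arange(-.196,-.178,.0015):
    for d in np.arange(-30,-22,1.):
      a=np.radians(d);u=np.array([np.cos(a),np.sin(a),0])*.083;v=np.array([-np.sin(a),np.cos(a),0])*.044;c=np.array([x,y,.01])
      pts=np.array([proj("side",c+i*u+j*v) for i,j in((1,1),(1,-1),(-1,-1),(-1,1))])
      m=np.zeros(im.shape[:2],np.uint8); cv2.fillPoly(m,[np.round(pts*16).astype(int)],255,shift=4); m=m>0
      best.append(((g&m).sum()/(g|m).sum(),x,y,d))
best.sort(reverse=True); print(np.array(best[:4])); print(np.mean(best[:10],0))
E
```

```text
clock: 7.2
position: [0.5216, -0.1869, 0.0915]
tool_rot: [-3.14, -0.005, 2.679]
force: [-0.2, 0.4, -1.8]
grip_width: 0.0212
finger_force: 88.7
t 7.2 pos [ 0.5216 -0.1869  0.0915] rpy [-179.9367   -0.2738  153.5016] F [-0.1604  0.3545 -1.805 ] grip 0.021245091617185605 88.65185379981995
tool shift [-0.0007 -0.0004  0.0065] tool turn [-0.0011 -0.0048  0.0035]
[[  0.8012   0.5225  -0.1915 -27.    ]
 [  0.8005   0.524   -0.19   -28.    ]
 [  0.7993   0.5195  -0.1915 -26.    ]
 [  0.7989   0.5225  -0.1915 -29.    ]]
[  0.798    0.5211  -0.19   -27.1   ]
```

View pics/s3.png

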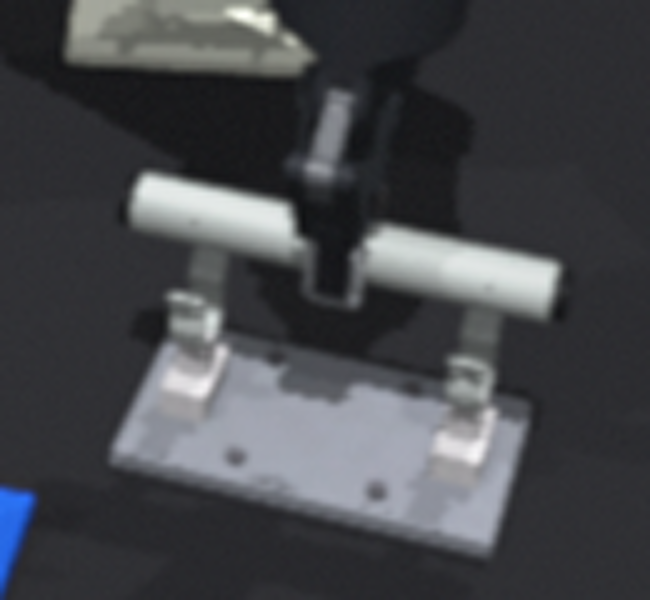

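The tube hangs above both clips: its ends are at (130,195) and (565,290), and the front jaws are at (190,300) and (468,370). Before pressing, I'll overlay the candidate seat on the unobstructed first pictures.

```bash
python3 - <<'E'
from h import *
out=[]
for cam,(l,t,r,b) in(("side",(265,255,375,345)),("top",(340,160,410,245))):
    im=cv2.imread(f"pics/{cam}0.png"); k=int(540/(b-t)); k=min(k,6); c=cv2.resize(im[t:b,l:r],None,fx=k,fy=k,interpolation=2)
    for (x,y),col in(((.522,-.1885),(0,255,0)),):
        a=np.radians(-26.8);u=np.array([np.cos(a),np.sin(a),0]);v=np.array([-np.sin(a),np.cos(a),0])
        def P(i,j,z): return tuple(np.round((proj(cam,np.array([x,y,z])+i*u+j*v)-[l,t]+.5)*k).astype(int).tolist())
        for s in(-.058,.058):
            cv2.circle(c,P(s,0,.055),3,(0,255,255),-1)
            cv2.polylines(c,[np.array([P(s-.007,-.012,.077),P(s-.007,.012,.077),P(s+.007,.012,.077),P(s+.007,-.012,.077)])],True,col,1)
        cv2.polylines(c,[np.array([P(i*.083,j*.044,.01) for i,j in((1,1),(1,-1),(-1,-1),(-1,1))])],True,(0,0,255),1)
    out.append(c)
h=max(o.shape[0] for o in out)
o=np.hstack([cv2.copyMakeBorder(q,0,h-q.shape[0],0,0,cv2.BORDER_CONSTANT) for q in out]); print(o.shape)
f=min(800/o.shape[1],600/o.shape[0],1); cv2.imwrite("pics/ov.png",cv2.resize(o,None,fx=f,fy=f,interpolation=cv2.INTER_AREA))
E
```

```text
(540, 1080, 3)
```

View pics/ov.png

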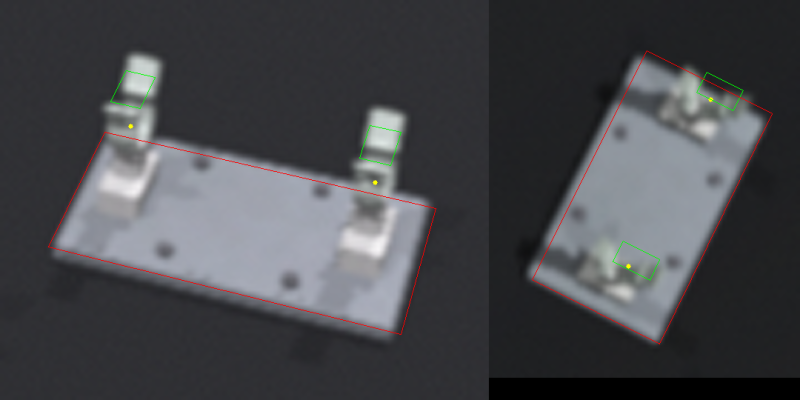

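```bash
python3 - <<'E'
from h import *
k=6*800/1080
P=[onz("side",[265+x/k-.5,255+y/k-.5],.077) for x,y in((145,57),(130,106),(386,111),(375,161))]
print(np.array(P)); L=(P[0]+P[1])/2;Rr=(P[2]+P[3])/2
print("mid",(L+Rr)/2,"sep",np.linalg.norm(L-Rr),"ang",np.degrees(np.arctan2(*(Rr-L)[[1,0]])),"mouth",np.linalg.norm(P[0]-P[1]))
delta([.5235,-.185,.0645],153.2)
E
```

```text
[[ 0.4802 -0.1394  0.077 ]
 [ 0.4667 -0.1744  0.077 ]
 [ 0.583  -0.1919  0.077 ]
 [ 0.5685 -0.2252  0.077 ]]
mid [ 0.5246 -0.1827  0.077 ] sep 0.11460706773758161 ang -26.79804156379522 mouth 0.037453089801121615
t 7.25 pos [ 0.5225 -0.1867  0.0934] rpy [-179.9678   -0.1707  153.5321] F [ 0.3487  0.1064 -0.8092] grip 0.021374621505147393 88.65192174911499
tool shift [-0.0002  0.0019  0.0289] tool turn [-0.0006 -0.003   0.0058]
```

The clip tips measured 115 mm apart at −26.8°, which fits the holder, so the seat is near (0.524, −0.184). I'll shift 3 mm across and go down to jaw contact.

```bash
python3 -m inch '[[0,0.003,0.01,0,-0.003,0.005,1],[0,0,0.012,0,0,0,1],[0,0,0.008,0,0,0,1],[0,0,0,0,0,0,1]]' 120;  python3 -c "
from h import *
delta([.524,-.1838,.04],153.2); print(telemetry.observe()['moment'])"
```

```text
clock: 7.65
position: [0.5244, -0.1839, 0.0634]
tool_rot: [-3.141, 0.002, 2.675]
force: [0.1, -0.3, -1.6]
grip_width: 0.0205
finger_force: 117.6
t 7.65 pos [ 0.5244 -0.1839  0.0634] rpy [-179.983     0.0956  153.2829] F [ 0.0852 -0.2558 -1.6452] grip 0.02049897508834488 117.5842273235321
tool shift [ 0.0005 -0.0001  0.0234] tool turn [-0.0003  0.0017  0.0014]
[ 0.0665 -0.0071  0.0024]
```

```bash
python3 -m inch '[[0,0,0.004,0,0,0,1],[0,0,0.003,0,0,0,1],[0,0,0,0,0,0,1]]' && python3 -m inch '[[0,0,0.003,0,0,0,1],[0,0,0.003,0,0,0,1],[0,0,0,0,0,0,1]]';  python3 -c "
from h import *
delta([.524,-.1838,.04],153.2); print(telemetry.observe()['moment'])"
```

```text
clock: 7.95
position: [0.5251, -0.1844, 0.0574]
tool_rot: [3.141, 0.003, 2.675]
force: [0.0, -0.9, 4.5]
grip_width: 0.0205
finger_force: 118.7
clock: 8.25
position: [0.5257, -0.1847, 0.0518]
tool_rot: [3.141, 0.005, 2.675]
force: [2.9, -1.3, 1.6]
grip_width: 0.0206
finger_force: 118.5
t 8.25 pos [ 0.5257 -0.1847  0.0518] rpy [179.9842   0.2778 153.2438] F [ 2.945  -1.3453  1.6326] grip 0.020582770763043455 118.48946571350098
tool shift [0.0019 0.     0.0118] tool turn [0.0003 0.0048 0.0008]
[-0.2199 -0.4943 -0.0419]
```

```bash
python3 -m inch '[[0,0,0.003,0,0,0,1],[0,0,0.003,0,0,0,1],[0,0,0,0,0,0,1]]' && python3 -m inch '[[0,0,0.003,0,0,0,1],[0,0,0.002,0,0,0,1],[0,0,0,0,0,0,1]]';  python3 -c "
from h import *
delta([.524,-.1838,.04],153.2); print(telemetry.observe()['moment'])"
```

```text
clock: 8.55
position: [0.5256, -0.1846, 0.0451]
tool_rot: [3.141, 0.005, 2.675]
force: [8.0, -3.2, -16.3]
grip_width: 0.0204
finger_force: 118.3
clock: 8.85
position: [0.5245, -0.1841, 0.0399]
tool_rot: [-3.141, 0.002, 2.675]
force: [0.8, -0.0, -4.9]
grip_width: 0.0206
finger_force: 119.4
t 8.85 pos [ 0.5245 -0.1841  0.0399] rpy [-179.9937    0.107   153.2568] F [ 0.8271 -0.0481 -4.9117] grip 0.020637681609226684 119.35183882713318
tool shift [ 0.0005  0.     -0.0001] tool turn [-0.0001  0.0019  0.001 ]
[ 0.1742 -0.0894 -0.2569]
```

The clips are now drawing the tube down (Fz is negative). I'll press on until the rigid saddles push back.

```bash
python3 -m inch '[[0,0,0.002,0,0,0,1],[0,0,0,0,0,0,1]]' && python3 -m inch '[[0,0,0.002,0,0,0,1],[0,0,0,0,0,0,1]]' ;  python3 -c "
from h import *
delta([.524,-.1838,.04],153.2); print(telemetry.observe()['moment'])"
```

```text
clock: 9.05
position: [0.5254, -0.1845, 0.0393]
tool_rot: [3.141, 0.004, 2.675]
force: [0.4, 0.2, 12.0]
grip_width: 0.021
finger_force: 121.6
clock: 9.25
position: [0.5256, -0.1846, 0.0389]
tool_rot: [3.141, 0.005, 2.674]
force: [-12.6, 5.1, 52.5]
grip_width: 0.0207
finger_force: 126.6
t 9.25 pos [ 0.5256 -0.1846  0.0389] rpy [179.9553   0.2813 153.2325] F [-12.6041   5.1035  52.5119] grip 0.020699508286532796 126.57001733779907
tool shift [ 0.0018  0.     -0.0011] tool turn [0.0008 0.0049 0.0006]
[ 1.1286  2.6392 -0.0236]
```

Rigid contact at tool z = 0.039 means the tube is on the saddles. I'll ease off, release, rise and check.

```bash
python3 -m inch '[[0,0,-0.002,0,0,0,1],[0,0,0,0,0,0,0.3],[0,0,0,0,0,0,0.3],[0,0,0,0,0,0,0.3],[0,0,0,0,0,0,0.3]]' && python3 -m inch '[[0,0,-0.03,0,0,0,0.3],[0,0,-0.04,0,0,0,0.3],[0,0,-0.05,0,0,0,0.3],[0,0.03,-0.03,0,0,0,0.3],[0,0.04,0,0,0,0,0.3]]' && python3 -m inch '[[0,0.045,0,0,0,0,0.3],[0,0.045,0,0,0,0,0.3],[0,0,0,0,0,0,0.3]]'; python3 - <<'E'
from h import *
a=grab_frame("side");t=grab_frame("top")
for r in outline_of("long_tube_center","side")+[None]+outline_of("long_tube_center","top"):
    if r is None: cam="top";print(cam);continue
    cam="side" if "cam" not in globals() or cam!="top" else "top"
    if min(r["rect"][1],r["rect"][3])<150: continue
    ys,xs=np.nonzero(r["region"]); p=np.c_[xs,ys].astype(np.float32)
    vx,vy,x0,y0=cv2.fitLine(p,cv2.DIST_L2,0,.01,.01).ravel(); tt=(p-[x0,y0])@[vx,vy]
    A,B=[onz(cam,[x0+k*vx,y0+k*vy],.055) for k in(tt.min()-.5,tt.max()+.5)]
    print(cam,r["score"],r["rect"],(A+B)/2,np.linalg.norm(A-B),np.degrees(np.arctan2(*(B-A)[[1,0]])))
o=np.hstack([cv2.resize(a[220:345,255:385],(416,400),interpolation=2),cv2.resize(t[140:250,180:420],(384,176),interpolation=2).repeat(1,0) if 0 else cv2.copyMakeBorder(cv2.resize(t[140:250,180:420],(384,176),interpolation=2),0,224,0,0,cv2.BORDER_CONSTANT)])
cv2.imwrite("pics/end.png",o[:,:,::-1])
E
```

```text
clock: 9.75
position: [0.5248, -0.1843, 0.0381]
tool_rot: [-3.141, 0.003, 2.675]
force: [0.2, -0.3, 0.0]
grip_width: 0.0596
finger_force: 0.0
clock: 10.25
position: [0.5577, -0.1231, 0.1928]
tool_rot: [3.14, 0.009, 2.671]
force: [1.0, 0.2, -0.7]
grip_width: 0.0598
finger_force: 0.0
clock: 10.55
position: [0.5984, -0.0345, 0.1878]
tool_rot: [3.139, 0.002, 2.682]
force: [0.6, -1.1, -0.9]
grip_width: 0.0597
finger_force: 0.0
side 0.9 [277.7, 276.4, 367.3, 306.5] [ 0.524  -0.1848  0.055 ] 0.18464076463676504 -26.73942048109729
side 0.87 [201.5, 190.0, 218.4, 231.3] [0.3079 0.1459 0.055 ] 0.196448327635153 79.71669097036734
top
top 0.88 [193.9, 268.4, 261.7, 289.4] [0.3061 0.216  0.055 ] 0.18015869819515834 -100.10805183136948
```

View pics/end.png

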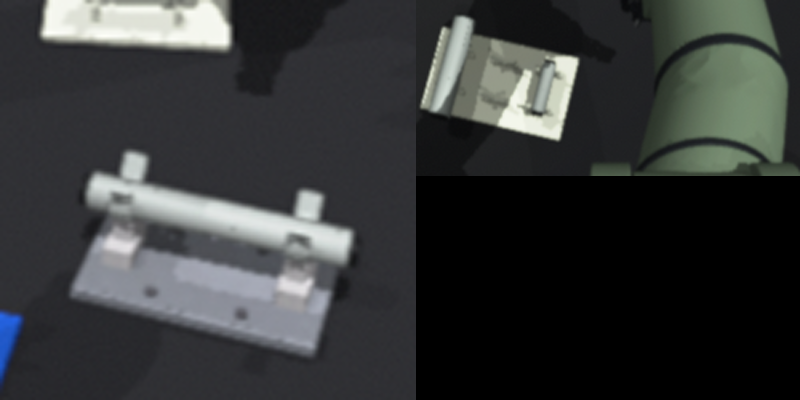

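The left crop shows the tube home in both grey clips, with the front jaws closed over it at (122,200) and (300,243). The measured centre is (0.524, −0.185) at −26.7°, which matches the seat. The tool went about 19 mm from first contact to the rigid stop, as expected. The short and fat tubes are still in the rack, and the robot is clear.

```bash
python3 -c "
from h import *
print(bot.job_done())"
```

```text
the job is handed in; nothing more can be done
None
```

The long slim tube is pressed home in both clips of the grey holder, about centred, and released; the short and fat tubes are still in the rack, and I handed the job in at about 10.7 s (no verdict came back).

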